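# Lock the clamp slide of a tacking jig with its latch plate

### The job

Take the steel latch plate off the wooden block by its yellow handle and lock the blue tacking jig with it: tilted nose-down, hook the far end of its oblong eye under the far arm of the brass T-stud, draw it back until it meets the shank and level it so that the near arm comes through too, then slide it forward until the rib under its tail drops into the jig's cross groove. Leave the plate lying flat on the jig, caught under both arms of the head, and let go. Work gently by feel (pushes of no more than about 20 N), without forcing or dropping the plate on the jig, and leave the spray can, magnet, cup and brush where they are.

Things in the scene. Friction and masses are not known exactly. Their poses are not given: they have to be found in the camera images.
- jig: Blue jig base fixed to the table, 275 x 80 mm; origin at its underside below the stud's nominal place; x runs along it towards the clamped tube, y across, z up. Its deck is 18 mm above the table, flat from the groove to a blue jaw at x = 75 mm; behind the groove it goes on to x = -130. Beyond the jaw a steel tube is clamped across (x 87 to 131 mm, 100 mm long, top 63 mm above the table).
- deck (a point): Point on the deck surface (18 mm above the jig's origin) at the stud's nominal place; axes as the jig's. When locked, the latch's pose equals this point's, give or take the groove's play.
- groove (a point): Middle of the groove that crosses the whole deck, at deck level, jig x = -97 mm: 12 mm wide in x, 12 mm deep.
- head_nominal (a point): Nominal middle of the top of the brass T-stud: head a bar 72 mm long in jig x, 12 mm wide, 6 mm thick, underside 15 mm and top 21 mm above the deck; round shank of 10 mm diameter below. The real stud rides on the clamp slide and is locked anywhere up to 12 mm before or beyond this point along jig x; that shift is not measured: feel for the shank.
- latch: Loose steel latch plate, about 0.3 kg, 141 x 42 x 5 mm. Origin: centre of its oblong eye, on the underside; x to the nose, z up. Eye 44 mm in x (-22 to 22) by 18 mm, right through: shorter than the stud's head, it passes only tilted. Nose bar x 22 to 32, solid plate from -22 back to -109. Starts level on the wooden block, underside 24 mm above the table, eye and tail rib off the block.
- rib (a point): Middle of the lower edge of the rib under the tail, latch (-97, 0, -8) mm: the rib is 8 mm in x, 36 mm in y and reaches 8 mm below the plate.
- eye_far (a point): Middle of the far (nose side) inner end of the eye, at the plate's top face: latch (22, 0, 5) mm.
- handle (a point): Grip point in the upright yellow handle, latch (-66, 0, 50) mm; handle 14 mm in x, 26 mm in y, from the plate up to 65 mm above its underside. Pinched from above across its 14 mm (along latch x) and gripped firmly, it resists tipping; the handle takes any grip.
- rest: Wooden block fixed to the table, 70 x 60 x 24 mm high, origin at its underside's centre, x along its 70 mm; the latch starts on it.
- spray: Red spray can standing, 52 mm diameter, 150 mm high, origin at its underside. Leave alone.
- magnet: Red square welding magnet lying, 70 x 70 x 16 mm, origin at its underside. Leave alone.
- cup: Green metal cup, 70 mm diameter, 80 mm high, origin at its underside. Leave alone.
- brush: Brush lying, handle along its x. Leave alone.
There are look-alikes about, which are no part of the job. There is more than one size of the latch; the job needs the smallest. Several things have the shape of the rest; the one meant has the colours described above.

How it is judged (in metres and radians):
On the way, in this order (a step that is already met when the one before it is completed fails the run):
1. the latch plate is lifted off its block (distance of latch from where it was at the start of the episode above 0.03 m and contact force between latch and rest below 0.01 N), for 0.1 s.
2. the far end of the eye is hooked under the stud's far arm while the plate is tilted by more than 6 degrees (x of eye_far in the frame of deck between -0.008 and 0.024 m and y of eye_far in the frame of deck between -0.008 and 0.008 m and z of eye_far in the frame of deck between 0 and 0.0165 m and angle between latch's own z axis and vertical above 0.105 rad), for 0.1 s.
At the end, for the whole second after the job is handed in: The latch plate lies flat (within 2.9 degrees) on the deck within 2.5 mm of height, its rib in the groove and the stud in its eye (plate origin within 6 mm along and 7 mm across of site deck), at rest and let go (x of latch in the frame of deck between -0.006 and 0.006 m and y of latch in the frame of deck between -0.007 and 0.007 m and z of latch in the frame of deck between -0.0025 and 0.0025 m and angle between latch's own z axis and vertical below 0.05 rad and linear speed of latch below 0.02 m/s and contact force between the fingers and latch below 0.05 N); the robot touches nothing.
It fails at once if the latch plate is pressed or struck against the jig or its stud with more than 25 N (contact force between latch and jig above 25 N).
It fails at once if the spray can is moved by more than 25 mm (distance of spray from where it was at the start of the episode above 0.025 m).
It fails at once if the red magnet is moved by more than 25 mm (distance of magnet from where it was at the start of the episode above 0.025 m).
It fails at once if the green cup is moved by more than 25 mm (distance of cup from where it was at the start of the episode above 0.025 m).
It fails at once if the brush is moved by more than 25 mm (distance of brush from where it was at the start of the episode above 0.025 m).
It also fails if it takes over 70 s, if anything falls off the work surface, if the arm or the gripper's body presses on something with over 40 N, if the wrist force passes 120 N, or if a joint passes its speed limit or range.

### The arm

A 7-joint arm with a two-finger parallel gripper is mounted at the origin on the work surface. World frame = base frame: x ahead of the robot, y to its left, z up, the work surface at z = 0. Lengths are in mm, angles in rad, forces in N, time in s.
With the tool pointing down it reaches from about 400 to 875 mm from the base axis. Payload 4.4 kg.
Tool frame: the origin (TCP) lies at the very end of the fingers, on their centre line; the grasp point (between the pads) lies 19 mm behind it; y points along the fingers, z is the direction in which the jaws open and shut, and the axes are right-handed (so a half turn about y gives the same grasp; the last joint's range is limited). The gripper opens to 85 mm and grips with 20 to 120 N. Pads are 22 mm wide; open, the fingers measure 114 mm over their backs; the gripper's body (76 mm by 85 mm) begins 54 mm behind the grasp point. The pads swing forward as they close: fully open they stand 13 mm farther back than shut.
Start: joints at [1.125, 0.628, 0.038, 1.517, -0.027, 0.996, -0.02], TCP at [241.006, -603.684, 231.313] pointing down, gripper open.
Joint ranges: [-3.06, 3.06], [-0.37, 2.12], [-1.25, 1.32], [0.18, 2.47], [-1.1, 4.24], [0.23, 1.98], [-2.94, 2.94]. Speed limits (rad/s): [2.57, 2.57, 3.14, 3.14, 3.14, 3.14, 3.14].

### API

Orientations are given as [roll, pitch, yaw] about the fixed x, y, z axes, in that order (R = Rz(yaw) Ry(pitch) Rx(roll)).
In Python, from cell import ctrl, imaging, finish_job gives the robot as it stands.
- The arm moves only by the shell command python3 -m inch 'ROWS'. ROWS is JSON, one flat list of numbers, 7 for each row, row after row: the opening, from 0 (shut) to 1 (fully open), then the shift along the tool's x, y, z in cm, then the turn, a rotation vector about the tool's x, y, z in degrees. A call has 1 to 12 rows; each row is the pose to reach, as a shift and turn from the pose commanded when the call began, along the tool's axes at that moment; what a row does not reach only later rows make up. A row lasts 1/10 s, in which the tool goes at most 50 mm and 8.59 degrees, less where a joint would pass 70% of its speed; a pose out of reach is approached as far as the arm can. A call with a gripper value outside its range is refused whole. The fingers move at their own pace and stop on an object; the grip force is fixed at half the most. Time passes only in rows, so rows that repeat a pose let the fingers close. It gives the time, the measured TCP pose, the force and the opening at its end, in the units of the state.
- ctrl.read_state(): the state, without advancing time (a new reading comes with each control period).
- imaging.get_image(name): name is "side" or "top"; returns a dict with "img" (384x512x3 uint8, red, green, blue), "fx", "fy", "cx", "cy" (pixels), "R" (3x3) and "t" (3): a world point X has camera coordinates R X + t. Camera axes: x right, y down, z forward; pixel columns grow to the right and rows downward; lengths in mm; the calibration is good to about 2 mm. A picture is of the moment at which its call begins. There is no depth.
- finish_job(): hands the job in, once; it reports no verdict.
The state is a dict: "clock": time; "qpos": joint angles; "qd": joint speeds; "tau": joint torques, N m; "eef_pos": TCP position; "tool_rot": TCP orientation; "force": force on the tool from outside, world axes, zero at the start; "torque": the same for the moment, N m; "width": finger opening in mm.
Only numpy, scipy, OpenCV 4.12 (cv2) and the standard library are available. Lean on these libraries where they do the work, as an engineer would, in place of code of your own. Each camera call takes 0.05 s, during which the arm holds its last target.

## Working session

There is one attempt and no reset: what is moved stays moved. The work goes in short steps, Python scripts to look and compute and a shell command to move; the robot and the scene stay as the last step left them, time stands still between calls to the robot, and variables do not carry over. Pictures are saved under pics/ and viewed, and the job is handed in when it is done.

```bash
ls; mkdir -p pics; python3 - <<'E'
from cell import ctrl, imaging
import cv2,json
print(ctrl.read_state())
for n in("top","side"):
    d=imaging.get_image(n); cv2.imwrite(f"pics/{n}0.png",cv2.cvtColor(d["img"],cv2.COLOR_RGB2BGR))
    print(n,{k:(v.tolist() if hasattr(v,'tolist') else v) for k,v in d.items() if k!="img"})
E
```

```text
pics
{'clock': 0.0, 'qpos': array([ 1.12521724,  0.62935172,  0.03845498,  1.51841091, -0.02699574,
        0.99629197, -0.01999566]), 'qd': array([ 0.00137301, -0.0006296 , -0.00197273, -0.00093951, -0.0005245 ,
       -0.00182868, -0.00028444]), 'tau': array([-4.83693111e-04, -5.63405764e+01,  1.22578505e+00, -1.93444723e+01,
        1.10277216e-02,  1.04501290e-02,  1.09567156e-05]), 'eef_pos': array([ 240.74246688, -603.07692442,  230.37199087]), 'tool_rot': array([-1.57273948e+00, -3.80919475e-05, -2.76181838e+00]), 'force': array([ 0.02595979,  0.63874763, -0.44550936]), 'torque': array([ 0.00018646,  0.01226552, -0.0413421 ]), 'width': 85.5019129951448}
top {'fx': 444.21076039581345, 'fy': 444.21076039581345, 'cx': 253.74591820462211, 'cy': 189.80383763797605, 'R': [[-0.0224122658396327, -0.9997465091110529, 0.0021465926948086526], [-0.9786169433683473, 0.02149935620844163, -0.2045645517557117], [0.20446654614465984, -0.006685447096964783, -0.9788507221761588]], 't': [-7.185581167180355, 608.6720704148372, 1096.6845412613989]}
side {'fx': 414.1285360522267, 'fy': 414.1285360522267, 'cx': 251.14613871447722, 'cy': 197.54656236822217, 'R': [[-0.8570503397126514, -0.5149490635409368, 0.0170931903616883], [-0.40714128152034157, 0.6565444129303858, -0.6349688265827457], [0.31575416399535045, -0.5511595919588149, -0.7723486337861876]], 't': [496.1956938544613, 317.060154016477, 1006.2299479813171]}
```

View pics/top0.png

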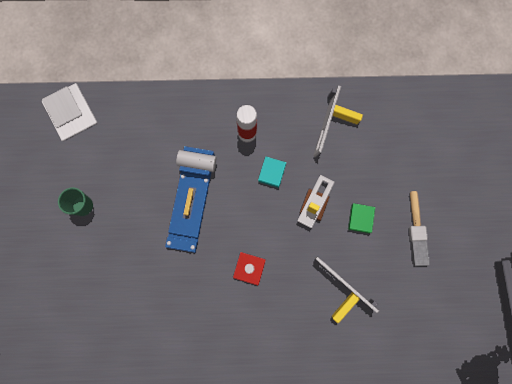

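View pics/side0.png

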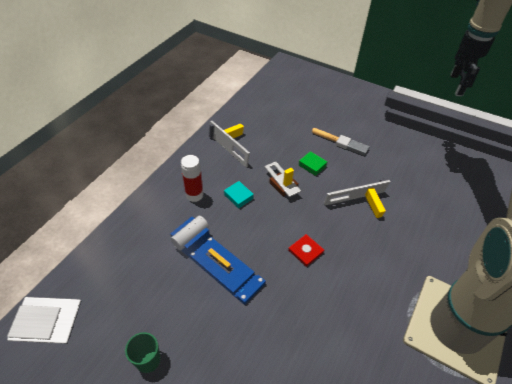

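The latch could be any of three plates with yellow handles: top (316,203), lying level on a brown block; (330,120), on its side; and (348,287), on its side. The other two blocks, teal (272,172) and green (362,218), are the wrong colour. I choose (316,203) and check it in a close crop.

```bash
python3 - <<'E'
import cv2,numpy as np
a=cv2.imread("pics/top0.png");s=cv2.imread("pics/side0.png")
c=lambda i,x,y,w,h,k:cv2.resize(i[y:y+h,x:x+w],None,fx=k,fy=k,interpolation=cv2.INTER_CUBIC)
cv2.imwrite("pics/c1.png",np.hstack([c(a,285,160,60,84,6.5),c(s,250,150,60,84,6.5)]))
cv2.imwrite("pics/c2.png",np.hstack([c(a,155,140,70,120,5),c(s,165,205,100,120,4.5)[:600]]) if 0 else c(a,155,140,70,120,5))
cv2.imwrite("pics/c3.png",c(s,165,205,105,100,6))
E
```

```text
(no output)
```

View pics/c1.png

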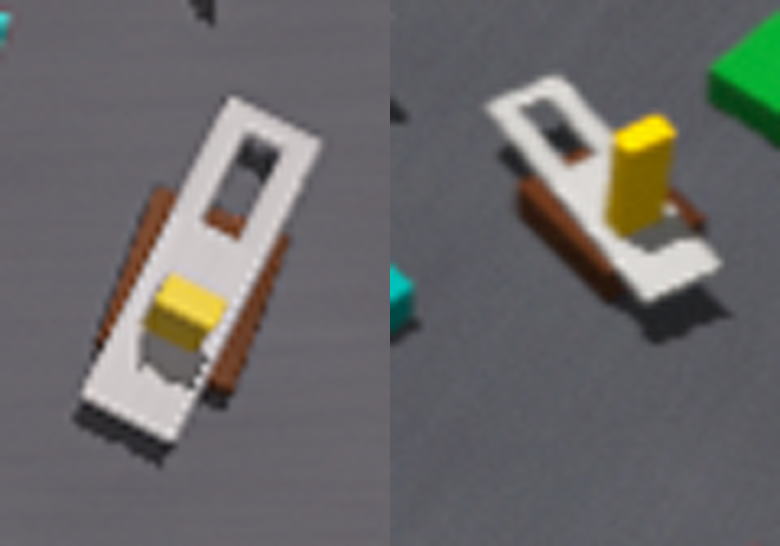

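View pics/c2.png

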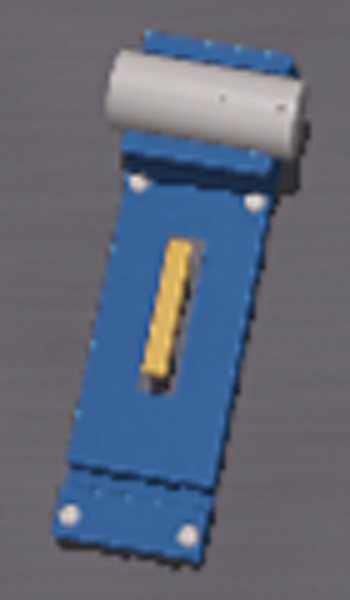

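View pics/c3.png

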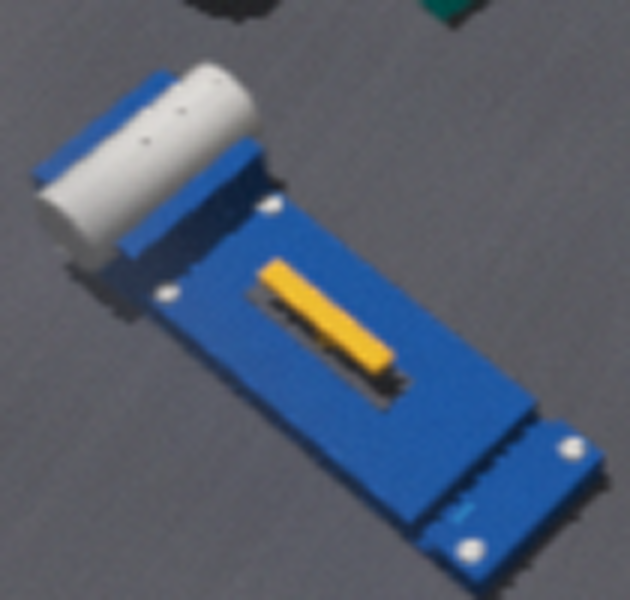

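```bash
cat > h.py <<'E'
import numpy as np
from scipy.optimize import least_squares
C={'top':dict(f=444.21076039581345,c=(253.74591820462211,189.80383763797605),R=np.array([[-0.0224122658396327,-0.9997465091110529,0.0021465926948086526],[-0.9786169433683473,0.02149935620844163,-0.2045645517557117],[0.20446654614465984,-0.006685447096964783,-0.9788507221761588]]),t=np.array([-7.185581167180355,608.6720704148372,1096.6845412613989])),
'side':dict(f=414.1285360522267,c=(251.14613871447722,197.54656236822217),R=np.array([[-0.8570503397126514,-0.5149490635409368,0.0170931903616883],[-0.40714128152034157,0.6565444129303858,-0.6349688265827457],[0.31575416399535045,-0.5511595919588149,-0.7723486337861876]]),t=np.array([496.1956938544613,317.060154016477,1006.2299479813171]))}
def proj(cam,X):
    c=C[cam];P=c['R']@np.asarray(X,float)+c['t'];return c['f']*P[:2]/P[2]+np.array(c['c'])
def crop(u,v,k,ox,oy): return ((u+.5)/k-.5+ox,(v+.5)/k-.5+oy)
def w(p,L):  # p=x,y,yaw ; L local with z world
    x,y,a=p;return [x+L[0]*np.cos(a)-L[1]*np.sin(a),y+L[0]*np.sin(a)+L[1]*np.cos(a),L[2]]
def fit(obs,p0,shift=False):
    def r(q):
        out=[]
        for cam,px,L in obs:
            L=list(L)
            if shift and L[2]>30: L[0]+=q[3]
            out.append(proj(cam,w(q[:3],L))-px)
        return np.concatenate(out)
    return least_squares(r,p0,loss='soft_l1')
E
python3 - <<'E'
from h import *
T=lambda u,v:('top',crop(u,v,6.5,285,160)); S=lambda u,v:('side',crop(u-390,v,6.5,250,150))
ob=[T(232,97)+((32,21,29),),T(322,145)+((32,-21,29),),T(175,440)+((-109,-21,29),),T(82,400)+((-109,21,29),),
S(487,107)+((32,21,29),),S(557,75)+((32,-21,29),),S(720,263)+((-109,-21,29),),S(650,302)+((-109,21,29),),
T(172,275)+((-59,13,89),),T(228,306)+((-59,-13,89),)]
for o in (ob,[x for x in ob if x[0]=='top'],[x for x in ob if x[0]=='side']):
    s=fit(o,[620,-150,-.4]);print(s.x.round(3),s.fun.reshape(-1,2).round(1).tolist()); print('handle',w(s.x,(-66,0,0)))
T=lambda u,v:('top',crop(u,v,5,155,140)); S=lambda u,v:('side',crop(u,v,6,165,205))
ob=[T(55,540)+((-130,40,18),),T(204,562)+((-130,-40,18),),T(70,464)+((-91,40,18),),T(217,490)+((-91,-40,18),),
S(602,460)+((-130,-40,18),),S(535,408)+((-91,-40,18),),S(412,524)+((-91,40,18),),
T(168,238)+((36,6,39),),T(192,242)+((36,-6,39),),T(165,377)+((-36,-6,39),),T(141,372)+((-36,6,39),),
S(258,274)+((36,6,39),),S(278,258)+((36,-6,39),),S(396,355)+((-36,-6,39),),S(375,373)+((-36,6,39),)]
for o in (ob,[x for x in ob if x[0]=='top'],[x for x in ob if x[0]=='side']):
    s=fit(o,[600,150,-.2,0],True);print(s.x.round(3),s.fun.reshape(-1,2).round(1).tolist())
E
```

```text
[ 6.14711e+02 -2.04587e+02 -4.97000e-01] [[-0.2, 0.4], [-0.0, -0.1], [-0.0, 0.8], [0.0, -0.3], [-0.3, -0.1], [0.1, 0.1], [0.5, 0.5], [-0.4, -0.1], [-0.0, -0.2], [0.6, -0.4]]
handle [np.float64(556.693215490849), np.float64(-173.12320085737753), 0]
[ 6.14645e+02 -2.04562e+02 -4.99000e-01] [[-0.2, 0.4], [-0.0, -0.1], [-0.1, 0.8], [-0.1, -0.3], [-0.1, -0.2], [0.5, -0.4]]
handle [np.float64(556.6955912558224), np.float64(-172.9739539881121), 0]
[ 614.882 -204.845   12.074] [[-0.4, -0.2], [0.1, -0.0], [0.6, 0.4], [-0.3, -0.2]]
handle [np.float64(556.724167521288), np.float64(-173.64080215049609), 0]
[ 5.88491e+02  1.53148e+02 -1.86000e-01 -2.37900e+00] [[-0.5, -0.4], [-0.5, 0.1], [-0.5, 0.2], [-0.3, -0.1], [0.7, -1.0], [0.4, -1.4], [-0.2, 0.2], [0.4, 0.6], [-0.0, 0.5], [0.2, -0.1], [0.5, 0.2], [-0.4, 0.2], [-0.5, 0.0], [-0.3, -0.1], [-0.1, -0.1]]
[ 5.88675e+02  1.53629e+02 -1.73000e-01 -1.80600e+00] [[-0.1, -0.2], [-0.1, -0.0], [-0.3, 0.4], [-0.1, -0.3], [0.1, 0.3], [-0.3, 0.2], [0.2, -0.4], [0.5, -0.1]]
[ 5.88025e+02  1.52748e+02 -2.08000e-01 -2.57100e+00] [[0.4, -0.1], [0.4, -0.7], [-0.8, 0.5], [0.1, 0.0], [0.1, -0.1], [-0.2, 0.1], [-0.0, 0.1]]
```

The crop confirms it: a level plate on the brown block with its eye towards the top, and the given 141 x 42 size fits to within 1 px. Latch pose (614.7, -204.6, yaw -0.497), handle (556.7, -173.1). The jig is at about (588.5, 153.2, yaw -0.18) and the stud looks shifted by about -2 mm.

```bash
cat >> h.py <<'E'
from scipy.spatial.transform import Rotation as Ro
def toolR(yaw,tilt=0):
    # tool z = latch x ; yaw = latch yaw ; tilt nose-down about latch y
    X=np.array([np.cos(yaw),np.sin(yaw),0]);Y=np.array([-np.sin(yaw),np.cos(yaw),0]);Z=np.array([0,0,1.])
    Rl=Ro.from_euler('ZY',[yaw,tilt]).as_matrix()
    return Rl@np.array([[0,0,1],[-1,0,0],[0,-1,0]]).astype(float)
def delta(s,p,R):
    R0=Ro.from_euler('xyz',s['tool_rot']).as_matrix()
    sh=R0.T@(np.asarray(p,float)-s['eef_pos'])/10
    rv=np.degrees(Ro.from_matrix(R0.T@R).as_rotvec())
    return sh.round(3),rv.round(2)
def st():
    from cell import ctrl
    s=ctrl.read_state();print('t',round(s['clock'],2),'p',s['eef_pos'].round(1),'rot',s['tool_rot'].round(4),'F',s['force'].round(1),'M',s['torque'].round(2),'w',round(s['width'],1),'q',s['qpos'].round(2));return s
E
python3 - <<'E'
from h import *
s=st();print(delta(s,[556.7,-173.2,160],toolR(-.497)))
E
```

```text
t 0.1 p [ 240.8 -603.2  230.5] rot [-1.5725 -0.     -2.7618] F [-0.2  0.4 -0.5] M [ 0.    0.03 -0.05] w 85.4 q [ 1.13  0.63  0.04  1.52 -0.03  1.   -0.02]
(array([-45.278,   7.096, -28.209]), array([ 9.000e-02, -3.976e+01, -3.000e-02]))
```

```bash
python3 -m inch '[1,-2,0,-1,0,-2,0, 1,-6,1,-4,0,-6,0, 1,-10,2,-6,0,-10,0, 1,-14,3,-9,0,-14,0, 1,-18,4,-11,0,-18,0, 1,-22,5,-14,0,-22,0, 1,-26,6,-16,0,-26,0, 1,-30,6.5,-19,0,-30,0, 1,-34,7,-21,0,-34,0, 1,-38,7.1,-24,0,-38,0, 1,-42,7.1,-26,0,-39.8,0, 1,-44.5,7.1,-27.7,0,-39.8,0]'
python3 - <<'E'
from h import *
s=st();print(delta(s,[556.7,-173.2,100],toolR(-.497)))
E
```

```text
clock: 1.3
eef_pos: [553.9, -176.4, 160.3]
tool_rot: [-1.571, 0.003, -2.061]
force: [0.6, 0.1, -0.1]
width: 85.4
t 1.3 p [ 553.9 -176.4  160.3] rot [-1.5706  0.0026 -2.061 ] F [ 0.6  0.1 -0.1] M [-0.04 -0.01  0.02] w 85.4 q [ 0.35  0.62 -0.13  1.78  0.11  0.75 -0.33]
(array([-0.393,  6.028,  0.096]), array([-0.01,  0.39, -0.15]))
```

```bash
python3 -m inch '[1,-0.2,1,0.05,0,0.2,-0.1, 1,-0.4,3,0.1,0,0.4,-0.1, 1,-0.4,4,0.1,0,0.4,-0.1, 1,-0.4,4,0.1,0,0.4,-0.1, 1,-0.4,4,0.1,0,0.4,-0.1]'
cat >> h.py <<'E'
def pic(name,boxes):
    from cell import imaging
    import cv2
    o=[]
    for cam,x,y,w_,h_,k in boxes:
        i=cv2.cvtColor(imaging.get_image(cam)['img'],cv2.COLOR_RGB2BGR)
        cv2.imwrite(f'pics/{name}_{cam}_full.png',i)
        o.append(cv2.resize(i[y:y+h_,x:x+w_],None,fx=k,fy=k,interpolation=cv2.INTER_CUBIC))
    H=max(a.shape[0] for a in o);o=[cv2.copyMakeBorder(a,0,H-a.shape[0],0,4,0) for a in o]
    cv2.imwrite(f'pics/{name}.png',np.hstack(o))
E
python3 - <<'E'
from h import *
pic('g1',[('top',270,140,90,110,4),('side',240,110,90,110,4)])
s=st();print(delta(s,[556.7,-173.2,55],toolR(-.497)))
E
```

```text
clock: 1.8
eef_pos: [554.0, -178.8, 120.4]
tool_rot: [-1.571, -0.002, -2.075]
force: [0.6, 0.7, -0.4]
width: 85.5
t 1.9 p [ 554.6 -179.   121. ] rot [-1.5696e+00 -1.6000e-03 -2.0748e+00] F [ 0.9  0.  -0.3] M [-0.01 -0.04  0.01] w 85.1 q [ 0.34  0.67 -0.12  1.81  0.12  0.66 -0.35]
(array([-0.617,  6.599, -0.106]), array([-0.07, -0.4 ,  0.09]))
```

View pics/g1.png

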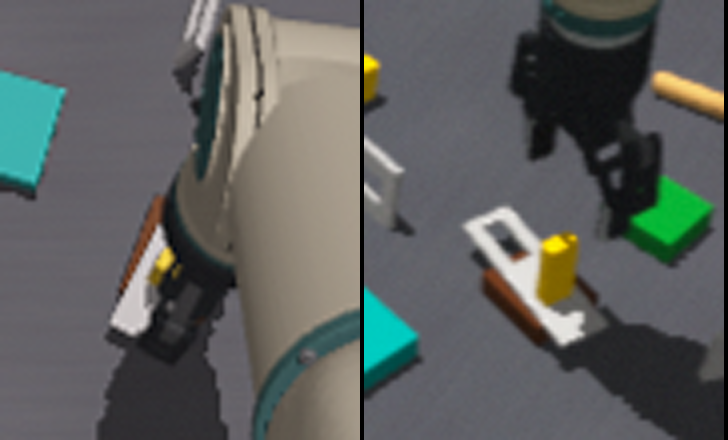

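The picture shows the open fingers still above the plate. The handle is at crop (163,262) in the top half and (558,265) in the side half, and the fingers straddle its line. I correct the 6 mm offset first, then go down.

```bash
python3 -m inch '[1,-0.6,0.5,-0.1,0,-0.4,0.1, 1,-0.6,1,-0.1,0,-0.4,0.1, 1,-0.6,1,-0.1,0,-0.4,0.1, 1,-0.6,1,-0.1,0,-0.4,0.1, 1,-0.6,1,-0.1,0,-0.4,0.1]'
python3 - <<'E'
from h import *
s=st();print(delta(s,[556.7,-173.2,55],toolR(-.497)))
for n,z in (('tcp',0),):
    for c in('top','side'):print(c,proj(c,s['eef_pos']))
E
```

```text
clock: 2.4
eef_pos: [556.5, -172.8, 110.4]
tool_rot: [-1.571, -0.0, -2.067]
force: [0.5, -0.0, -0.4]
width: 85.8
t 2.4 p [ 556.5 -172.8  110.4] rot [-1.5706e+00 -1.0000e-04 -2.0673e+00] F [ 0.5 -0.  -0.4] M [ 0.07 -0.01 -0.01] w 85.8 q [ 0.33  0.69 -0.12  1.82  0.12  0.64 -0.36]
(array([0.021, 5.536, 0.038]), array([-0.01,  0.03,  0.  ]))
top [315.47614337 205.02775804]
side [289.42233881 165.22044393]
```

Aligned. Now down to TCP z = 55 and close.

```bash
python3 -m inch '[1,0,1,0,0,0,0, 1,0,2.5,0,0,0,0, 1,0,4,0,0,0,0, 1,0,5,0,0,0,0, 1,0,5.5,0,0,0,0, 1,0,5.5,0,0,0,0, 1,0,5.5,0,0,0,0]'
python3 - <<'E'
from h import *
st()
pic('g2',[('top',270,140,90,110,4),('side',240,110,90,110,4)])
E
```

```text
clock: 3.1
eef_pos: [556.7, -172.7, 55.6]
tool_rot: [-1.57, 0.0, -2.067]
force: [-0.8, -0.5, 0.3]
width: 85.5
t 3.1 p [ 556.7 -172.7   55.6] rot [-1.5703e+00  2.0000e-04 -2.0672e+00] F [-0.8 -0.5  0.3] M [ 0.   -0.05 -0.02] w 85.5 q [ 0.32  0.77 -0.1   1.84  0.14  0.53 -0.37]
```

View pics/g2.png

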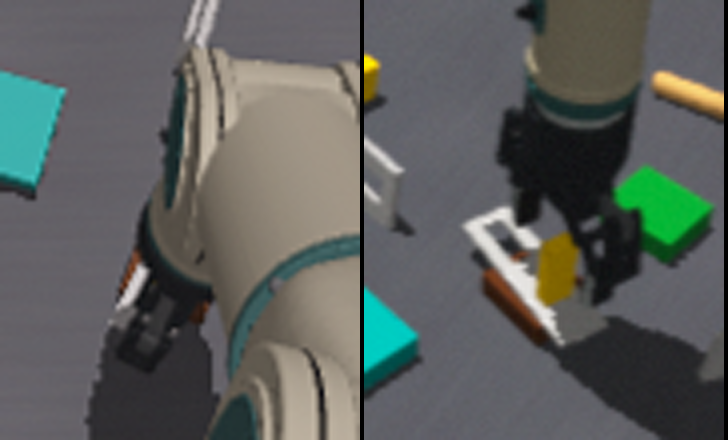

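The handle (side crop 558,270) stands between the fingers at (525,200) and (605,250). Closing, then lifting.

```bash
python3 -m inch '[0,0,0,0,0,0,0, 0,0,0,0,0,0,0, 0,0,0,0,0,0,0, 0,0,0,0,0,0,0, 0,0,0,0,0,0,0, 0,0,0,0,0,0,0, 0,0,0,0,0,0,0, 0,0,0,0,0,0,0]'
python3 -m inch '[0,0,-0.5,0,0,0,0, 0,0,-1.5,0,0,0,0, 0,0,-3,0,0,0,0, 0,0,-5,0,0,0,0, 0,0,-7,0,0,0,0, 0,0,-8,0,0,0,0, 0,0,-8,0,0,0,0, 0,0,-8,0,0,0,0]'
python3 - <<'E'
from h import *
s=st()
pic('g3',[('top',270,140,90,110,4),('side',240,110,90,110,4)])
E
```

```text
clock: 4.0
eef_pos: [556.8, -172.8, 55.5]
tool_rot: [-1.57, 0.0, -2.067]
force: [1.4, -0.4, 0.9]
width: 13.6
clock: 4.8
eef_pos: [555.8, -172.6, 135.0]
tool_rot: [-1.572, -0.0, -2.067]
force: [0.0, 0.2, -3.5]
width: 13.1
t 4.8 p [ 555.8 -172.6  135. ] rot [-1.5716e+00 -3.0000e-04 -2.0672e+00] F [ 0.   0.2 -3.5] M [ 0.02  0.08 -0.03] w 13.1 q [ 0.33  0.65 -0.12  1.8   0.12  0.7  -0.35]
```

View pics/g3.png

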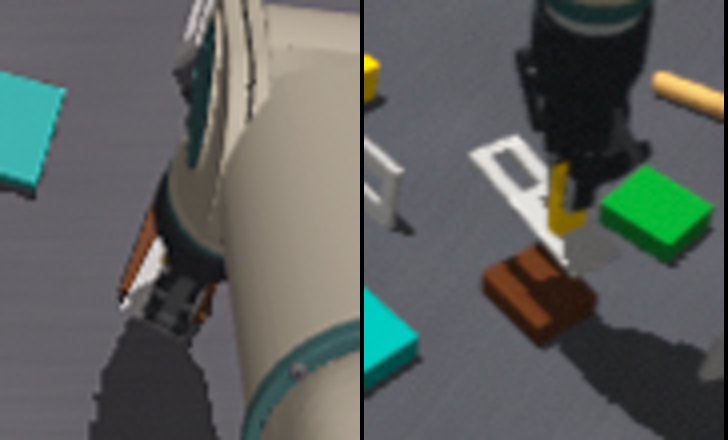

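Plate lifted with a firm grip (width 13.1, weight 3.5 N), and the brown block is now bare. Travelling to a staging pose above the jig, level.

```bash
cat >> h.py <<'E'
J=np.array([588.5,153.3]);JY=-0.18; OFF=np.array([-66,0.3,31.5])
def tcp_for(lx,ly,lz,tilt_deg,yaw=None,J_=None):
    # latch origin in jig/deck frame (mm, z above deck) -> TCP pos, R
    j=J if J_ is None else J_
    c,s=np.cos(JY),np.sin(JY)
    o=np.array([j[0]+c*lx-s*ly,j[1]+s*lx+c*ly,18+lz])
    Rl=Ro.from_euler('ZY',[JY,np.radians(tilt_deg)]).as_matrix()
    return o+Rl@OFF, toolR(JY,np.radians(tilt_deg))
def from_tcp(s):
    R=Ro.from_euler('xyz',s['tool_rot']).as_matrix()
    Rl=R@np.array([[0,0,1],[-1,0,0],[0,-1,0]]).T
    o=s['eef_pos']-Rl@OFF
    d=o[:2]-J;c,sn=np.cos(JY),np.sin(JY)
    e=Ro.from_matrix(Rl).as_euler('ZYX')
    ef=o+Rl@np.array([22,0,5]);de=ef[:2]-J
    print('latch lx,ly,lz',np.round([c*d[0]+sn*d[1],-sn*d[0]+c*d[1],o[2]-18],2),'yawerr,tilt,roll deg',np.degrees([e[0]-JY,e[1],e[2]]).round(2),'eyefar',np.round([c*de[0]+sn*de[1],-sn*de[0]+c*de[1],ef[2]-18],2))
E
python3 - <<'E'
from h import *
s=st();print(delta(s,*tcp_for(-10,0,100,0)));from_tcp(s)
E
```

```text
t 4.9 p [ 555.5 -172.5  134.3] rot [-1.5730e+00 -5.0000e-04 -2.0671e+00] F [-1.5 -0.4 -2.9] M [-0.07  0.09  0.07] w 13.2 q [ 0.33  0.66 -0.12  1.8   0.12  0.7  -0.35]
(array([-27.881,  -1.494, -19.846]), array([ 1.300e-01, -1.813e+01,  1.000e-02]))
latch lx,ly,lz [  88.4  -347.23   84.63] yawerr,tilt,roll deg [-18.13   0.12  -0.03] eyefar [ 109.32 -354.07   89.58]
```

```bash
python3 -m inch '[0,-1,-0.5,-0.7,0,-0.5,0, 0,-3,-1,-2.1,0,-2,0, 0,-6,-1.5,-4.2,0,-4,0, 0,-9,-1.5,-6.3,0,-6,0, 0,-12,-1.5,-8.4,0,-8,0, 0,-15,-1.5,-10.6,0,-10,0, 0,-18,-1.5,-12.7,0,-12,0, 0,-21,-1.5,-14.8,0,-14,0, 0,-24,-1.5,-17,0,-16,0, 0,-26.3,-1.5,-18.7,0,-17.3,0, 0,-27.4,-1.5,-19.5,0,-18,0, 0,-27.9,-1.5,-19.85,0,-18.1,0]'
python3 -m inch '[0,0,0,0,0,0,0, 0,0,0,0,0,0,0, 0,0,0,0,0,0,0]'
python3 - <<'E'
from h import *
s=st();from_tcp(s);print(delta(s,*tcp_for(10,0,70,30)))
pic('s1',[('top',140,110,100,150,4),('side',140,140,140,150,2.9)])
E
```

```text
clock: 6.1
eef_pos: [513.9, 169.1, 150.2]
tool_rot: [-1.572, 0.0, -1.748]
force: [-0.4, -0.2, -3.3]
width: 13.4
clock: 6.4
eef_pos: [515.0, 165.1, 150.2]
tool_rot: [-1.571, -0.001, -1.754]
force: [-0.2, -0.2, -3.1]
width: 13.2
t 6.4 p [515.  165.1 150.2] rot [-1.5708e+00 -1.2000e-03 -1.7542e+00] F [-0.2 -0.2 -3.1] M [0.02 0.03 0.01] w 13.2 q [-0.24  0.59 -0.18  1.9   0.16  0.67 -0.7 ]
latch lx,ly,lz [ -8.38  -2.08 100.7 ] yawerr,tilt,roll deg [-0.2  -0.   -0.07] eyefar [ 13.62  -2.15 105.7 ]
(array([-0.197,  0.192,  4.297]), array([-3.0e+01, -2.1e-01,  2.0e-02]))
```

View pics/s1.png

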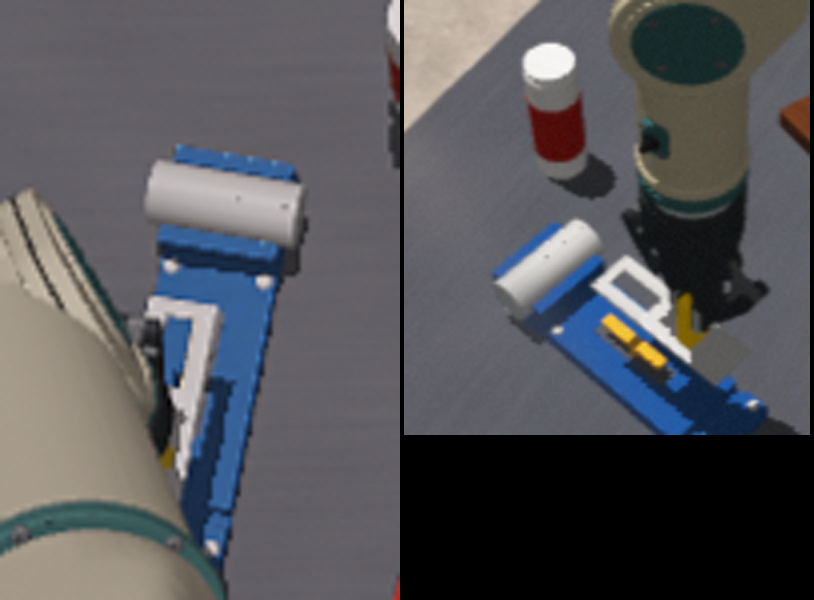

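```bash
cat >> h.py <<'E'
def latch_pt(s,L):
    R=Ro.from_euler('xyz',s['tool_rot']).as_matrix()
    Rl=R@np.array([[0,0,1],[-1,0,0],[0,-1,0]]).T
    return s['eef_pos']+Rl@(np.array(L,float)-OFF)
E
python3 - <<'E'
from h import *
s=st()
for cam,L,o in (('top',(32,21,5),crop(147,299,4,140,110)),('top',(32,-21,5),crop(220,308,4,140,110)),('side',(32,21,5),crop(592-404,290,2.9,140,140)),('side',(32,-21,5),crop(627-404,257,2.9,140,140))):
    print(cam,L,proj(cam,latch_pt(s,L)).round(1),np.round(o,1))
E
```

```text
t 6.5 p [515.  165.7 150.3] rot [-1.5707e+00 -6.0000e-04 -1.7535e+00] F [ 0.3  0.1 -2.7] M [-0.02  0.04  0.  ] w 13.5 q [-0.25  0.59 -0.18  1.9   0.16  0.67 -0.7 ]
top (32, 21, 5) [177.5 183.7] [176.4 184.4]
top (32, -21, 5) [194.1 186.4] [194.6 186.6]
side (32, 21, 5) [203.9 237.8] [204.5 239.7]
side (32, -21, 5) [215.9 227.4] [216.6 228.3]
```

```bash
python3 - <<'E'
from h import *
s=st()
for f in (.33,.66,1): 
    p,R=tcp_for(-8+f*32.4,-1+f,100-f*40,30*f);print(delta(s,p,R))
E
```

```text
t 6.5 p [515.  165.7 150.3] rot [-1.5707e+00 -6.0000e-04 -1.7535e+00] F [ 0.3  0.1 -2.7] M [-0.02  0.04  0.  ] w 13.5 q [-0.25  0.59 -0.18  1.9   0.16  0.67 -0.7 ]
(array([-0.059,  0.312,  1.759]), array([-9.91, -0.16,  0.02]))
(array([-0.097,  0.671,  3.645]), array([-1.981e+01, -1.600e-01,  1.000e-02]))
(array([-0.137,  1.202,  5.749]), array([-3.001e+01, -1.600e-01, -1.000e-02]))
```

```bash
python3 -m inch '[0,0,0.1,0.6,-3,0,0, 0,0,0.2,1.2,-6.5,0,0, 0,-0.1,0.3,1.75,-10,-0.1,0, 0,-0.1,0.43,2.4,-13,-0.1,0, 0,-0.1,0.55,3,-16.5,-0.1,0, 0,-0.1,0.67,3.65,-20,-0.1,0, 0,-0.1,0.85,4.3,-23,-0.1,0, 0,-0.1,1,5,-26.5,-0.1,0, 0,-0.14,1.15,5.5,-29,-0.15,0, 0,-0.14,1.2,5.75,-30,-0.15,0, 0,-0.14,1.2,5.75,-30,-0.15,0, 0,-0.14,1.2,5.75,-30,-0.15,0]'
python3 - <<'E'
from h import *
s=st();from_tcp(s);print(delta(s,*tcp_for(24.4,0,60,30)));print(delta(s,*tcp_for(24.4,0,19,30)))
pic('s2',[('top',140,110,100,150,4),('side',140,140,140,150,2.9)])
E
```

```text
clock: 7.7
eef_pos: [571.3, 158.2, 138.4]
tool_rot: [-2.094, 0.001, -1.749]
force: [-0.1, 0.7, -3.1]
width: 13.0
t 7.7 p [571.3 158.2 138.4] rot [-2.0940e+00  8.0000e-04 -1.7488e+00] F [-0.1  0.7 -3.1] M [-0.17 -0.9   0.03] w 13.0 q [-0.07  0.94 -0.28  1.28 -0.01  1.41 -0.47]
latch lx,ly,lz [23.59  1.61 60.14] yawerr,tilt,roll deg [ 0.14 29.98  0.05] eyefar [45.14  1.66 53.48]
(array([ 0.148, -0.032,  0.078]), array([-0.02,  0.12,  0.02]))
(array([0.152, 3.52 , 2.127]), array([-0.02,  0.12,  0.02]))
```

View pics/s2.png

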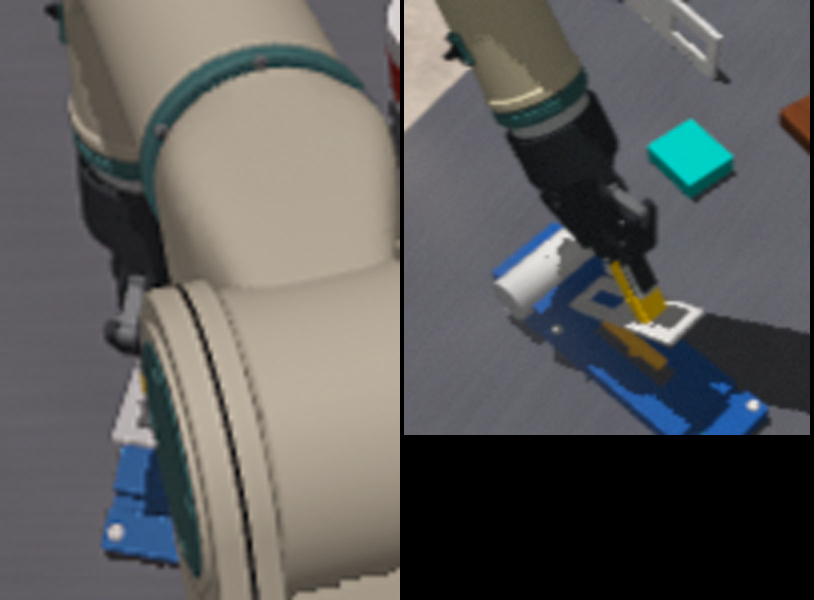

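```bash
python3 - <<'E'
from h import *
s=st();from_tcp(s)
for z in (45,32,24): print(z,delta(s,*tcp_for(24.4,-0.4,z,30)))
E
```

```text
t 7.8 p [571.2 158.5 139. ] rot [-2.0936e+00  1.0000e-03 -1.7481e+00] F [-0.2 -0.9 -3.6] M [-0.16 -0.87  0.01] w 13.3 q [-0.07  0.94 -0.28  1.28 -0.01  1.41 -0.47]
latch lx,ly,lz [23.47  1.92 60.71] yawerr,tilt,roll deg [ 0.19 29.95  0.07] eyefar [45.02  1.98 54.06]
45 (array([0.217, 1.309, 0.867]), array([-0.05,  0.16,  0.03]))
32 (array([0.218, 2.436, 1.516]), array([-0.05,  0.16,  0.03]))
24 (array([0.219, 3.129, 1.916]), array([-0.05,  0.16,  0.03]))
```

```bash
python3 -m inch '[0,0.1,0.6,0.4,0,0.16,0, 0,0.2,1.3,0.85,0,0.16,0, 0,0.22,1.9,1.2,0,0.16,0, 0,0.22,2.4,1.5,0,0.16,0, 0,0.22,2.4,1.5,0,0.16,0, 0,0.22,2.4,1.5,0,0.16,0]'
python3 - <<'E'
from h import *
s=st();from_tcp(s)
pic('s3',[('side',165,205,105,100,7)])
E
```

```text
clock: 8.4
eef_pos: [572.0, 156.0, 109.8]
tool_rot: [-2.095, -0.001, -1.751]
force: [-0.3, -0.2, -2.7]
width: 13.0
t 8.4 p [572.  156.  109.8] rot [-2.0949e+00 -7.0000e-04 -1.7512e+00] F [-0.3 -0.2 -2.7] M [-0.14 -0.93 -0.01] w 13.0 q [-0.07  0.98 -0.27  1.29  0.    1.37 -0.46]
latch lx,ly,lz [24.69 -0.64 31.51] yawerr,tilt,roll deg [-0.05 30.03 -0.05] eyefar [46.24 -0.66 24.83]
```

View pics/s3.png

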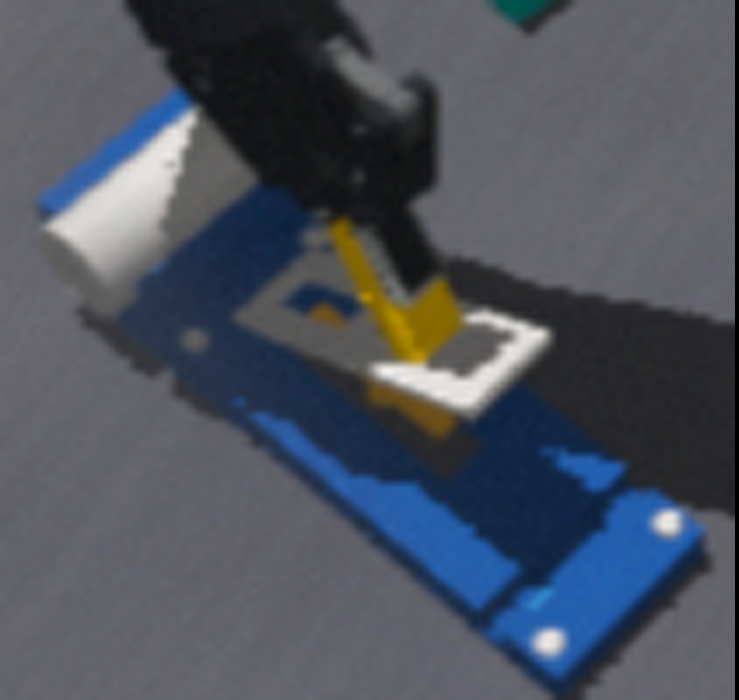

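The side view shows the orange tip of the far arm at (325,312), inside the eye, which spans (285,300) to (355,300). I check the lateral centring with a brightened overlay.

```bash
cat > ov.py <<'E'
import sys,cv2
from h import *
def ov(name,src,s,ox,oy,w_,h_,k,cam='side',shift=-2,gam=1.6,JJ=None,pts=True):
    i=cv2.imread(src)[oy:oy+h_,ox:ox+w_]
    i=cv2.resize(i,None,fx=k,fy=k,interpolation=cv2.INTER_CUBIC)
    i=(255*(i/255.)**(1/gam)).astype('uint8')
    T=lambda p:tuple(int(round((v-o+.5)*k-.5)) for v,o in zip(proj(cam,p),(ox,oy)))
    def poly(P,c):
        for a,b in zip(P,P[1:]+P[:1]): cv2.line(i,T(a),T(b),c,1)
    Lp=[latch_pt(s,(a,b,5)) for a,b in((32,21),(32,-21),(-109,-21),(-109,21))]
    Le=[latch_pt(s,(a,b,5)) for a,b in((22,9),(22,-9),(-22,-9),(-22,9))]
    H=[w((J[0],J[1],JY),(a+shift,b,39)) for a,b in((36,6),(36,-6),(-36,-6),(-36,6))]
    poly(Lp,(0,255,0));poly(Le,(0,255,0));poly(H,(255,0,255))
    cv2.imwrite(f'pics/{name}.png',i)
E
python3 - <<'E'
from ov import *
s=st(); ov('s3o','pics/s3_side_full.png',s,190,230,65,50,12)
E
```

```text
t 8.45 p [572.2 156.1 110.1] rot [-2.0943e+00 -4.0000e-04 -1.7511e+00] F [-0.5  1.1 -2.5] M [-0.16 -0.86 -0.04] w 13.3 q [-0.07  0.97 -0.27  1.29  0.    1.37 -0.46]
```

View pics/s3o.png

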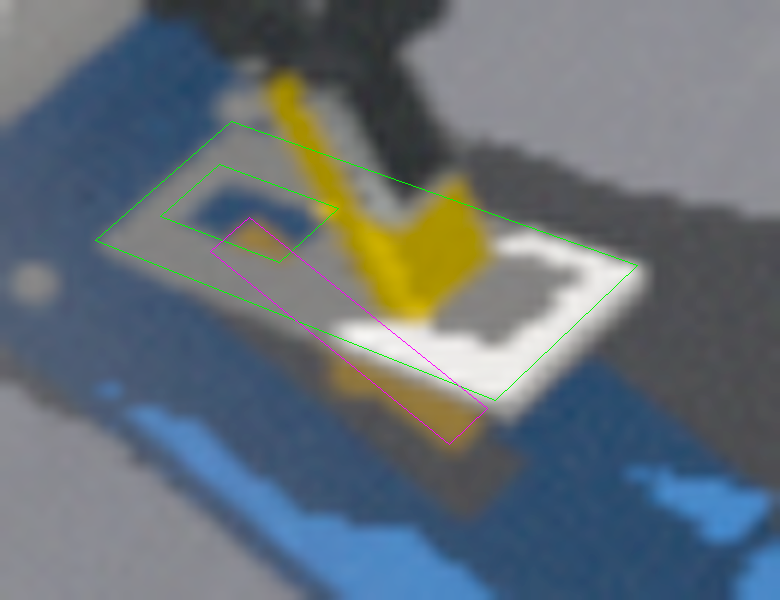

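Plate and stud outlines agree with the model to about 1 mm, and the arm tip lies inside the eye with the nose beyond it. Descending towards the deck and feeling for contact.

```bash
python3 -m inch '[0,0,0.35,0.2,0,0,0, 0,0,0.69,0.4,0,0,0, 0,0,0.87,0.5,0,0,0, 0,0,0.87,0.5,0,0,0, 0,0,0.87,0.5,0,0,0]'
python3 - <<'E'
from h import *
s=st();from_tcp(s)
E
```

```text
clock: 8.95
eef_pos: [572.1, 155.9, 100.0]
tool_rot: [-2.095, -0.001, -1.751]
force: [0.4, -0.0, -3.7]
width: 13.3
t 8.95 p [572.1 155.9 100. ] rot [-2.0946e+00 -7.0000e-04 -1.7512e+00] F [ 0.4 -0.  -3.7] M [-0.14 -0.85 -0.02] w 13.3 q [-0.07  0.99 -0.27  1.29  0.    1.36 -0.46]
latch lx,ly,lz [24.77 -0.7  21.67] yawerr,tilt,roll deg [-0.05 30.01 -0.05] eyefar [46.32 -0.71 14.99]
```

```bash
python3 -m inch '[0,0,0.09,0.05,0,0,0, 0,0,0.17,0.1,0,0,0, 0,0,0.26,0.15,0,0,0, 0,0,0.26,0.15,0,0,0, 0,0,0.26,0.15,0,0,0]'
python3 -m inch '[0,0,0.04,0.025,0,0,0, 0,0,0.09,0.05,0,0,0, 0,0,0.09,0.05,0,0,0]'
python3 -m inch '[0,0,0.04,0.025,0,0,0, 0,0,0.09,0.05,0,0,0, 0,0,0.09,0.05,0,0,0]'
python3 - <<'E'
from h import *
s=st();from_tcp(s)
E
```

```text
clock: 9.45
eef_pos: [572.1, 155.9, 97.0]
tool_rot: [-2.094, -0.001, -1.751]
force: [-0.0, -0.5, -2.5]
width: 13.1
clock: 9.75
eef_pos: [572.1, 155.9, 95.9]
tool_rot: [-2.094, -0.001, -1.751]
force: [-0.4, 0.5, -3.5]
width: 13.3
clock: 10.05
eef_pos: [572.1, 155.9, 94.9]
tool_rot: [-2.094, -0.001, -1.751]
force: [0.3, -0.2, -2.8]
width: 13.1
t 10.05 p [572.1 155.9  94.9] rot [-2.0944e+00 -8.0000e-04 -1.7512e+00] F [ 0.3 -0.2 -2.8] M [-0.18 -0.79  0.01] w 13.1 q [-0.07  0.99 -0.27  1.3   0.01  1.35 -0.46]
latch lx,ly,lz [24.77 -0.77 16.59] yawerr,tilt,roll deg [-0.05 30.   -0.05] eyefar [46.32 -0.79  9.92]
```

```bash
python3 -m inch '[0,0,0.045,0.025,0,0,0, 0,0,0.045,0.025,0,0,0]'
python3 -m inch '[0,0,0.045,0.025,0,0,0, 0,0,0.045,0.025,0,0,0]'
```

```text
clock: 10.25
eef_pos: [572.1, 155.9, 94.3]
tool_rot: [-2.094, -0.001, -1.751]
force: [-0.8, -0.5, -3.3]
width: 13.1
clock: 10.45
eef_pos: [572.1, 155.9, 94.0]
tool_rot: [-2.094, -0.001, -1.751]
force: [-0.2, -0.2, -1.8]
width: 13.4
```

```bash
python3 -m inch '[0,0,0.045,0.025,0,0,0, 0,0,0.045,0.025,0,0,0]'
```

```text
clock: 10.65
eef_pos: [572.0, 156.0, 93.8]
tool_rot: [-2.094, -0.001, -1.751]
force: [-0.8, -0.2, 0.4]
width: 13.6
```

Deck contact is felt at TCP z ≈ 94.0, so the height model is right to about 0.3 mm. I lift by 2.7 mm so the nose sits between deck and arm, then draw back.

```bash
python3 -m inch '[0,0,-0.12,-0.07,0,0,0, 0,0,-0.23,-0.135,0,0,0, 0,0,-0.23,-0.135,0,0,0]'
python3 -m inch '[0,0,0.15,-0.26,0,0,0, 0,0,0.3,-0.52,0,0,0, 0,0,0.45,-0.78,0,0,0, 0,0,0.6,-1.04,0,0,0, 0,0,0.75,-1.3,0,0,0, 0,0,0.75,-1.3,0,0,0, 0,0,0.75,-1.3,0,0,0]'
python3 - <<'E'
from h import *
s=st();from_tcp(s)
E
```

```text
clock: 10.95
eef_pos: [572.2, 156.0, 96.1]
tool_rot: [-2.094, -0.001, -1.751]
force: [0.3, -0.3, -3.2]
width: 13.3
clock: 11.65
eef_pos: [557.3, 158.6, 96.1]
tool_rot: [-2.094, -0.001, -1.751]
force: [-0.1, 0.0, -3.7]
width: 13.0
t 11.65 p [557.3 158.6  96.1] rot [-2.0941e+00 -7.0000e-04 -1.7512e+00] F [-0.1  0.  -3.7] M [-0.16 -0.87 -0.  ] w 13.0 q [-0.07  0.97 -0.28  1.35  0.    1.32 -0.47]
latch lx,ly,lz [ 9.81 -0.72 17.87] yawerr,tilt,roll deg [-0.04 29.98 -0.05] eyefar [31.37 -0.73 11.2 ]
```

```bash
python3 -m inch '[0,0,0.15,-0.26,0,0,0, 0,0,0.3,-0.52,0,0,0, 0,0,0.45,-0.78,0,0,0, 0,0,0.6,-1.04,0,0,0, 0,0,0.75,-1.3,0,0,0, 0,0,0.75,-1.3,0,0,0, 0,0,0.75,-1.3,0,0,0]'
python3 - <<'E'
from h import *
s=st();from_tcp(s)
pic('s4',[('side',165,205,105,100,7)])
E
```

```text
clock: 12.35
eef_pos: [542.6, 161.3, 96.1]
tool_rot: [-2.094, -0.001, -1.751]
force: [0.6, -0.2, -3.0]
width: 13.6
t 12.35 p [542.6 161.3  96.1] rot [-2.0942e+00 -7.0000e-04 -1.7511e+00] F [ 0.6 -0.2 -3. ] M [-0.16 -0.87 -0.01] w 13.6 q [-0.07  0.95 -0.28  1.4  -0.    1.29 -0.47]
latch lx,ly,lz [-5.21 -0.7  17.85] yawerr,tilt,roll deg [-0.04 29.99 -0.04] eyefar [16.35 -0.71 11.19]
```

View pics/s4.png

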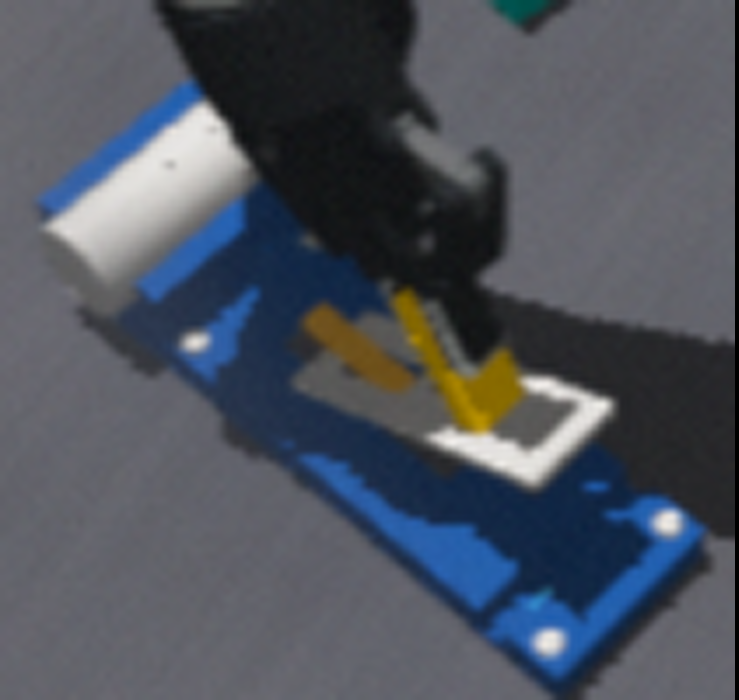

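The far arm (crop 330,330) now lies over the nose bar, and eye_far is at (16, -0.7, 11), so the plate is hooked. Now feeling for the shank in small steps.

```bash
python3 -m inch '[0,0,0.1,-0.17,0,0,0, 0,0,0.2,-0.35,0,0,0, 0,0,0.35,-0.6,0,0,0, 0,0,0.35,-0.6,0,0,0, 0,0,0.35,-0.6,0,0,0]'
python3 -m inch '[0,0,0.05,-0.087,0,0,0, 0,0,0.05,-0.087,0,0,0]'
```

```text
clock: 12.9
eef_pos: [535.6, 162.6, 96.1]
tool_rot: [-2.094, -0.001, -1.751]
force: [-0.1, -0.3, -2.8]
width: 13.6
clock: 13.1
eef_pos: [534.6, 162.8, 96.1]
tool_rot: [-2.094, -0.001, -1.751]
force: [1.0, -0.5, -3.8]
width: 13.0
```

```bash
python3 -m inch '[0,0,0.05,-0.087,0,0,0, 0,0,0.05,-0.087,0,0,0]'
```

```text
clock: 13.3
eef_pos: [533.6, 162.9, 96.0]
tool_rot: [-2.095, -0.001, -1.751]
force: [-0.3, 0.1, -3.6]
width: 13.0
```

```bash
python3 -m inch '[0,0,0.05,-0.087,0,0,0, 0,0,0.05,-0.087,0,0,0]'
```

```text
clock: 13.5
eef_pos: [532.6, 163.1, 96.1]
tool_rot: [-2.095, -0.001, -1.751]
force: [0.1, -0.2, -3.3]
width: 12.9
```

```bash
python3 -m inch '[0,0,0.05,-0.087,0,0,0, 0,0,0.05,-0.087,0,0,0]'
```

```text
clock: 13.7
eef_pos: [531.6, 163.3, 96.1]
tool_rot: [-2.095, -0.001, -1.751]
force: [0.5, -0.6, -3.3]
width: 13.2
```

```bash
python3 -m inch '[0,0,0.05,-0.087,0,0,0, 0,0,0.05,-0.087,0,0,0]'
```

```text
clock: 13.9
eef_pos: [531.0, 163.4, 96.0]
tool_rot: [-2.094, -0.001, -1.751]
force: [0.6, -0.4, -3.6]
width: 12.8
```

```bash
python3 -m inch '[0,0,0.05,-0.087,0,0,0, 0,0,0.05,-0.087,0,0,0]'
```

```text
clock: 14.1
eef_pos: [530.5, 163.5, 96.0]
tool_rot: [-2.093, -0.001, -1.752]
force: [1.0, 0.9, -3.7]
width: 13.0
```

```bash
python3 -m inch '[0,0,0,0,0,0,0, 0,0,0,0,0,0,0]'
python3 - <<'E'
from h import *
s=st();from_tcp(s)
E
```

```text
clock: 14.3
eef_pos: [530.4, 163.5, 96.0]
tool_rot: [-2.093, -0.001, -1.752]
force: [2.8, 0.2, -3.7]
width: 13.0
t 14.3 p [530.4 163.5  96. ] rot [-2.0929e+00 -6.0000e-04 -1.7516e+00] F [ 2.8  0.2 -3.7] M [-0.26 -1.65 -0.04] w 13.0 q [-0.08  0.94 -0.28  1.44 -0.01  1.26 -0.48]
latch lx,ly,lz [-17.45  -0.75  17.75] yawerr,tilt,roll deg [-0.06 29.91 -0.04] eyefar [ 4.11 -0.77 11.12]
```

The shank is felt: 2.8 N and a moment step, with the bottom edge of the eye at jig x ≈ 2.3. That puts the stud shift at about -2.7 mm, in agreement with the pictures. I ease off 1.5 mm and compute the levelling path.

```bash
python3 -m inch '[0,0,-0.08,0.14,0,0,0, 0,0,-0.08,0.14,0,0,0, 0,0,-0.08,0.14,0,0,0]'
cat >> h.py <<'E'
def tcp_edge(bx,zb,th,ly=-0.7):
    t=np.radians(th);return tcp_for(bx-22*np.cos(t),ly,zb+22*np.sin(t),th)
E
python3 - <<'E'
from h import *
s=st();from_tcp(s)
for th,zb in ((27,6.9),(24,7.3),(20,7.8),(17,8.5),(14,8.5),(12,8),(10,7.5),(8,6.5),(6,5.5),(4,3.5)):
    print(th,zb,*delta(s,*tcp_edge(2.7,zb,th)))
E
```

```text
clock: 14.6
eef_pos: [531.0, 163.4, 96.1]
tool_rot: [-2.095, -0.001, -1.751]
force: [1.0, -1.2, -3.3]
width: 13.1
t 14.6 p [531.  163.4  96.1] rot [-2.0953e+00 -8.0000e-04 -1.7510e+00] F [ 1.  -1.2 -3.3] M [-0.2  -1.07  0.  ] w 13.1 q [-0.08  0.94 -0.28  1.43 -0.01  1.26 -0.48]
latch lx,ly,lz [-17.04  -0.71  17.77] yawerr,tilt,roll deg [-0.04 30.05 -0.06] eyefar [ 4.5  -0.72 11.08]
27 6.9 [ 0.005  0.425 -0.102] [ 3.05 -0.03  0.04]
24 7.3 [ 0.005  0.863 -0.25 ] [ 6.05 -0.03  0.04]
20 7.8 [ 0.005  1.458 -0.407] [10.05 -0.03  0.04]
17 8.5 [ 0.004  1.882 -0.511] [13.05 -0.03  0.04]
14 8.5 [ 0.004  2.369 -0.555] [16.05 -0.03  0.04]
12 8 [ 0.004  2.739 -0.545] [18.05 -0.03  0.04]
10 7.5 [ 0.004  3.108 -0.524] [20.05 -0.03  0.04]
8 6.5 [ 3.000e-03  3.521e+00 -4.660e-01] [22.05 -0.03  0.04]
6 5.5 [ 3.000e-03  3.933e+00 -3.970e-01] [24.05 -0.03  0.04]
4 3.5 [ 3.000e-03  4.431e+00 -2.660e-01] [26.05 -0.03  0.04]
```

```bash
python3 -m inch '[0,0,0.2,-0.06,1.5,0,0, 0,0,0.43,-0.12,3,0,0, 0,0,0.64,-0.2,4.5,0,0, 0,0,0.87,-0.27,6,0,0, 0,0,1.17,-0.35,8,0,0, 0,0,1.47,-0.43,10,0,0, 0,0,1.47,-0.43,10,0,0, 0,0,1.47,-0.43,10,0,0]'
python3 - <<'E'
from h import *
s=st();from_tcp(s)
for th,zb in ((20,7.8),(17,8.5),(14,8.5),(12,8),(10,7.5),(8,6.5),(6,5.5),(4,3.5)):
    print(th,zb,*delta(s,*tcp_edge(2.3,zb,th)))
E
```

```text
clock: 15.4
eef_pos: [520.1, 165.5, 85.9]
tool_rot: [-1.921, -0.001, -1.751]
force: [-0.1, -0.7, -2.7]
width: 13.1
t 15.4 p [520.1 165.5  85.9] rot [-1.9213e+00 -8.0000e-04 -1.7511e+00] F [-0.1 -0.7 -2.7] M [-0.15 -0.68 -0.02] w 13.1 q [-0.11  0.85 -0.26  1.62  0.04  1.   -0.52]
latch lx,ly,lz [-18.3   -0.61  15.62] yawerr,tilt,roll deg [-0.03 20.08 -0.05] eyefar [ 4.08 -0.62 12.77]
20 7.8 [ 0.015  0.04  -0.001] [ 0.08 -0.03  0.03]
17 8.5 [ 0.015  0.439 -0.177] [ 3.08 -0.03  0.04]
14 8.5 [ 0.014  0.912 -0.305] [ 6.08 -0.03  0.04]
12 8 [ 0.014  1.277 -0.359] [ 8.08 -0.03  0.04]
10 7.5 [ 0.014  1.645 -0.402] [10.08 -0.03  0.04]
8 6.5 [ 0.014  2.061 -0.417] [12.08 -0.03  0.04]
6 5.5 [ 0.013  2.479 -0.42 ] [14.08 -0.03  0.04]
4 3.5 [ 0.013  2.992 -0.377] [16.08 -0.02  0.04]
```

No contact at 20°. On to 14°.

```bash
python3 -m inch '[0,0.01,0.2,-0.09,1.5,0,0, 0,0.01,0.44,-0.18,3,0,0, 0,0.01,0.67,-0.24,4.5,0,0, 0,0.01,0.91,-0.305,6,0,0, 0,0.01,0.91,-0.305,6,0,0, 0,0.01,0.91,-0.305,6,0,0]'
python3 - <<'E'
from h import *
s=st();from_tcp(s)
for th,zb in ((14,8.5),(12,8),(10,7.5),(8,6.5),(6,5.5),(4,3.5)):
    print(th,zb,*delta(s,*tcp_edge(2.3,zb,th)))
pic('s5',[('side',165,205,105,100,7)])
E
```

```text
clock: 16.0
eef_pos: [514.4, 166.2, 77.9]
tool_rot: [-1.817, -0.001, -1.752]
force: [0.6, -0.9, -3.6]
width: 13.4
t 16.0 p [514.4 166.2  77.9] rot [-1.8169e+00 -1.0000e-03 -1.7515e+00] F [ 0.6 -0.9 -3.6] M [-0.11 -0.47 -0.01] w 13.4 q [-0.15  0.8  -0.24  1.74  0.07  0.84 -0.57]
latch lx,ly,lz [-18.88  -0.93  13.31] yawerr,tilt,roll deg [-0.06 14.1  -0.06] eyefar [ 3.68 -0.95 12.79]
14 8.5 [-0.014 -0.034 -0.035] [ 0.1  -0.06  0.05]
12 8 [-0.014  0.323 -0.127] [ 2.1  -0.06  0.05]
10 7.5 [-0.015  0.685 -0.208] [ 4.1  -0.05  0.05]
8 6.5 [-0.015  1.097 -0.265] [ 6.1  -0.05  0.05]
6 5.5 [-0.015  1.513 -0.312] [ 8.1  -0.05  0.05]
4 3.5 [-0.016  2.027 -0.323] [10.1  -0.05  0.05]
```

View pics/s5.png

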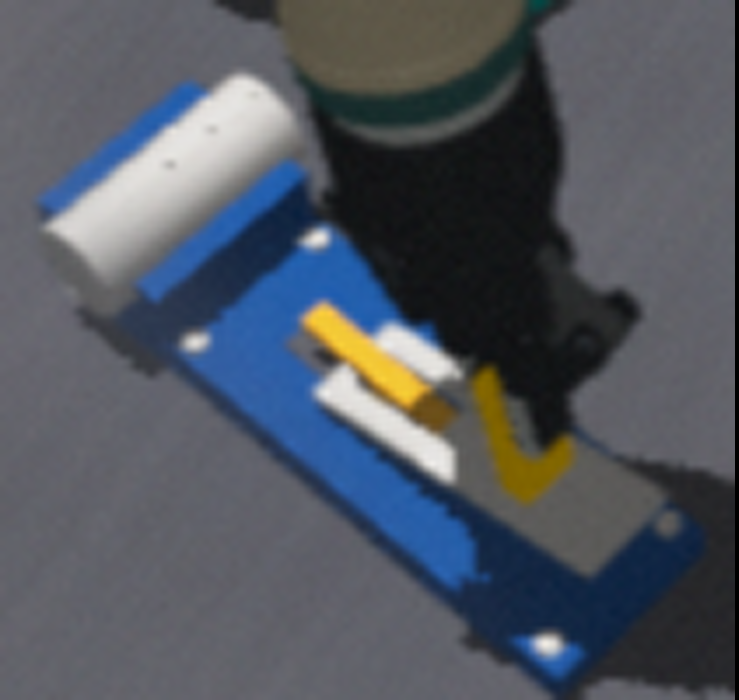

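The near tip of the head (crop 435,410) shows within the eye, ahead of the eye's near end at about (460,400). Levelling continues in small steps.

```bash
python3 -m inch '[0,-0.01,0.15,-0.08,1,0,0, 0,-0.01,0.32,-0.13,2.1,0,0, 0,-0.01,0.32,-0.13,2.1,0,0]'
python3 -m inch '[0,0,0.18,-0.04,1,0,0, 0,0,0.36,-0.08,2,0,0, 0,0,0.36,-0.08,2,0,0]'
python3 - <<'E'
from h import *
s=st();from_tcp(s)
for th,zb in ((10,7.5),(8,6.5),(6,5.5),(4,3.5)):
    print(th,zb,*delta(s,*tcp_edge(2.3,zb,th)))
E
```

```text
clock: 16.35
eef_pos: [512.3, 166.8, 75.1]
tool_rot: [-1.778, -0.001, -1.751]
force: [0.5, -0.4, -3.6]
width: 13.2
clock: 16.65
eef_pos: [510.8, 167.1, 71.8]
tool_rot: [-1.743, -0.001, -1.751]
force: [1.7, -1.3, -3.5]
width: 13.1
t 16.65 p [510.8 167.1  71.8] rot [-1.7428e+00 -9.0000e-04 -1.7506e+00] F [ 1.7 -1.3 -3.5] M [-0.14 -0.54  0.05] w 13.1 q [-0.18  0.77 -0.21  1.81  0.1   0.72 -0.6 ]
latch lx,ly,lz [-19.29  -0.71  11.44] yawerr,tilt,roll deg [ 0.    9.85 -0.05] eyefar [ 3.24 -0.7  12.61]
10 7.5 [ 0.002 -0.004  0.003] [-0.15  0.    0.05]
8 6.5 [ 0.002  0.404 -0.086] [1.85 0.   0.05]
6 5.5 [ 0.001  0.815 -0.163] [3.85 0.01 0.05]
4 3.5 [ 1.000e-03  1.327e+00 -2.120e-01] [5.85 0.01 0.05]
```

```bash
python3 -m inch '[0,0,0.2,-0.02,1,0,0, 0,0,0.4,-0.05,1.85,0,0, 0,0,0.4,-0.05,1.85,0,0]'
python3 -m inch '[0,0,0.2,-0.04,1,0,0, 0,0,0.41,-0.07,2,0,0, 0,0,0.41,-0.07,2,0,0]'
python3 - <<'E'
from h import *
s=st();from_tcp(s)
for bx,th,zb in ((3,6,5.5),(3,4,3.5),(7,4,3.5),(22,4,3.5)):
    print(bx,th,zb,*delta(s,*tcp_edge(bx,zb,th)))
E
```

```text
clock: 16.95
eef_pos: [509.5, 167.3, 67.9]
tool_rot: [-1.711, -0.001, -1.751]
force: [0.3, -0.8, -3.7]
width: 13.2
clock: 17.25
eef_pos: [508.1, 167.5, 63.8]
tool_rot: [-1.676, -0.001, -1.75]
force: [0.3, -0.4, -3.1]
width: 13.2
t 17.25 p [508.1 167.5  63.8] rot [-1.6760e+00 -1.1000e-03 -1.7504e+00] F [ 0.3 -0.4 -3.1] M [-0.02 -0.29  0.02] w 13.2 q [-0.22  0.75 -0.18  1.88  0.12  0.61 -0.64]
latch lx,ly,lz [-19.32  -0.74   7.59] yawerr,tilt,roll deg [ 0.02  6.03 -0.07] eyefar [ 3.08 -0.73 10.25]
3 6 5.5 [-0.002 -0.023  0.04 ] [0.03 0.02 0.07]
3 4 3.5 [-0.002  0.485 -0.043] [2.03 0.02 0.07]
7 4 3.5 [-0.002  0.443  0.355] [2.03 0.02 0.07]
22 4 3.5 [-0.002  0.286  1.847] [2.03 0.02 0.07]
```

Near end is below the head with no contact. Down to 4°, then look.

```bash
python3 -m inch '[0,0,0.24,-0.02,1,0,0, 0,0,0.48,-0.04,2,0,0, 0,0,0.48,-0.04,2,0,0, 0,0,0.48,-0.04,2,0,0]'
python3 - <<'E'
from h import *
s=st();from_tcp(s)
for bx in (7,12,17,22): print(bx,*delta(s,*tcp_edge(bx,3.3,4)))
pic('s6',[('side',165,205,105,100,7)])
E
```

```text
clock: 17.65
eef_pos: [507.4, 167.7, 59.2]
tool_rot: [-1.642, -0.001, -1.751]
force: [1.0, 0.3, -2.4]
width: 13.2
t 17.65 p [507.4 167.7  59.2] rot [-1.6421e+00 -1.0000e-03 -1.7508e+00] F [ 1.   0.3 -2.4] M [-0.02 -0.05  0.01] w 13.2 q [-0.25  0.75 -0.16  1.91  0.14  0.55 -0.67]
latch lx,ly,lz [-18.78  -0.65   5.12] yawerr,tilt,roll deg [-0.01  4.08 -0.06] eyefar [ 3.52 -0.65  8.54]
7 [0.009 0.011 0.38 ] [ 0.08 -0.01  0.05]
12 [ 0.009 -0.025  0.879] [ 0.08 -0.01  0.05]
17 [ 0.009 -0.06   1.377] [ 0.08 -0.01  0.05]
22 [ 0.009 -0.096  1.876] [ 0.08 -0.01  0.05]
```

View pics/s6.png

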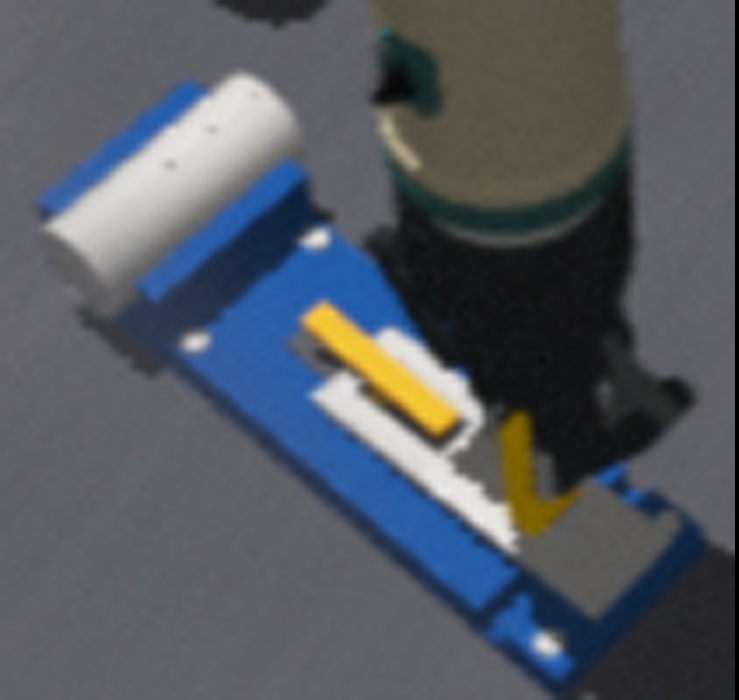

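Both arms of the head (320,315)–(445,425) now lie over the plate and its white side rails show through. Sliding forward.

```bash
python3 -m inch '[0,0.01,0,0.2,0,0,0, 0,0.01,0,0.5,0,0,0, 0,0.01,-0.02,0.8,0,0,0, 0,0.01,-0.04,1.1,0,0,0, 0,0.01,-0.06,1.4,0,0,0, 0,0.01,-0.08,1.65,0,0,0, 0,0.01,-0.09,1.8,0,0,0, 0,0.01,-0.095,1.88,0,0,0, 0,0.01,-0.095,1.88,0,0,0, 0,0.01,-0.095,1.88,0,0,0]'
python3 - <<'E'
from h import *
s=st();from_tcp(s)
pic('s7',[('side',165,205,105,100,7)])
E
```

```text
clock: 18.7
eef_pos: [526.1, 164.2, 58.9]
tool_rot: [-1.642, -0.001, -1.751]
force: [-0.4, 0.5, -3.5]
width: 13.4
t 18.7 p [526.1 164.2  58.9] rot [-1.6417e+00 -8.0000e-04 -1.7510e+00] F [-0.4  0.5 -3.5] M [ 0.03 -0.03  0.01] w 13.4 q [-0.23  0.76 -0.16  1.87  0.14  0.58 -0.65]
latch lx,ly,lz [ 0.24 -0.84  4.76] yawerr,tilt,roll deg [-0.02  4.06 -0.05] eyefar [22.54 -0.84  8.19]
```

View pics/s7.png

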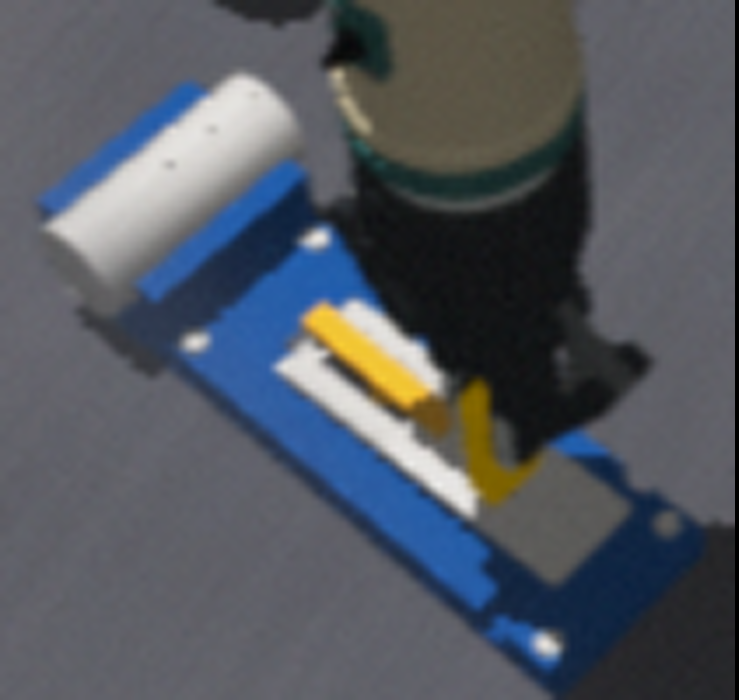

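```bash
python3 - <<'E'
from h import *
s=st();from_tcp(s)
for t,z in ((3,4),(2.5,3.5),(2,3),(1,2),(0.5,1),(0,0.3),(0,-0.2)): print(t,z,*delta(s,*tcp_for(0.2,-0.8,z,t)))
E
```

```text
t 18.75 p [526.1 164.2  58.9] rot [-1.6416e+00 -8.0000e-04 -1.7510e+00] F [-0.2 -0.4 -3.2] M [-0.01 -0.09  0.  ] w 13.4 q [-0.23  0.76 -0.16  1.87  0.14  0.58 -0.65]
latch lx,ly,lz [ 0.25 -0.8   4.78] yawerr,tilt,roll deg [-0.02  4.06 -0.04] eyefar [22.54 -0.8   8.21]
3 4 [ 0.004  0.201 -0.056] [ 1.06 -0.02  0.04]
2.5 3.5 [ 0.004  0.309 -0.079] [ 1.56 -0.02  0.04]
2 3 [ 0.004  0.417 -0.101] [ 2.06 -0.01  0.04]
1 2 [ 0.004  0.635 -0.144] [ 3.06 -0.01  0.04]
0.5 1 [ 0.004  0.793 -0.161] [ 3.56 -0.01  0.04]
0 0.3 [ 0.004  0.923 -0.179] [ 4.06 -0.01  0.04]
0 -0.2 [ 0.004  0.972 -0.176] [ 4.06 -0.01  0.04]
```

```bash
python3 -m inch '[0,0,0.1,-0.03,0.5,0,0, 0,0,0.2,-0.056,1.06,0,0, 0,0,0.31,-0.08,1.56,0,0, 0,0,0.31,-0.08,1.56,0,0, 0,0,0.31,-0.08,1.56,0,0]'
python3 -m inch '[0,0,0.05,-0.01,0.25,0,0, 0,0,0.11,-0.02,0.5,0,0, 0,0,0.11,-0.02,0.5,0,0]'
python3 - <<'E'
from h import *
s=st();from_tcp(s)
E
```

```text
clock: 19.25
eef_pos: [525.1, 164.4, 55.8]
tool_rot: [-1.614, -0.001, -1.751]
force: [0.1, 1.2, -3.3]
width: 13.1
clock: 19.55
eef_pos: [524.8, 164.3, 54.7]
tool_rot: [-1.606, -0.001, -1.751]
force: [-0.6, -0.2, -3.3]
width: 13.4
t 19.55 p [524.8 164.3  54.7] rot [-1.6057e+00 -9.0000e-04 -1.7512e+00] F [-0.6 -0.2 -3.3] M [ 0.02 -0.07  0.03] w 13.4 q [-0.25  0.76 -0.14  1.9   0.16  0.52 -0.67]
latch lx,ly,lz [ 0.19 -0.9   2.87] yawerr,tilt,roll deg [-0.02  2.   -0.05] eyefar [22.35 -0.91  7.1 ]
```

The rib is already about 1.5 mm below deck level with no contact, so it is in the groove. Lowering the rest.

```bash
python3 -m inch '[0,0,0.1,-0.02,0.5,0,0, 0,0,0.2,-0.04,1,0,0, 0,0,0.2,-0.04,1,0,0]'
python3 -m inch '[0,0,0.08,-0.01,0.25,0,0, 0,0,0.16,-0.02,0.5,0,0, 0,0,0.16,-0.02,0.5,0,0]'
python3 -m inch '[0,0,0.06,-0.01,0.25,0,0, 0,0,0.11,-0.02,0.5,0,0, 0,0,0.11,-0.02,0.5,0,0]'
python3 - <<'E'
from h import *
s=st();from_tcp(s)
E
```

```text
clock: 19.85
eef_pos: [523.9, 164.5, 52.6]
tool_rot: [-1.588, -0.001, -1.751]
force: [-0.4, -0.8, -4.2]
width: 13.5
clock: 20.15
eef_pos: [524.1, 164.5, 51.1]
tool_rot: [-1.579, -0.001, -1.751]
force: [-0.7, 0.7, -2.8]
width: 13.6
clock: 20.45
eef_pos: [523.9, 164.6, 50.0]
tool_rot: [-1.571, -0.001, -1.751]
force: [-0.5, 0.3, -3.9]
width: 13.2
t 20.45 p [523.9 164.6  50. ] rot [-1.5707e+00 -9.0000e-04 -1.7510e+00] F [-0.5  0.3 -3.9] M [0.   0.04 0.  ] w 13.2 q [-0.28  0.75 -0.11  1.94  0.17  0.46 -0.7 ]
latch lx,ly,lz [ 0.4  -0.83  0.51] yawerr,tilt,roll deg [-0.01 -0.   -0.05] eyefar [22.4  -0.83  5.51]
```

```bash
python3 -m inch '[0,0,0.04,0,0,0,0, 0,0,0.04,0,0,0,0]'
python3 -m inch '[0,0,0.04,0,0,0,0, 0,0,0.04,0,0,0,0]'
```

```text
clock: 20.65
eef_pos: [524.2, 164.5, 49.6]
tool_rot: [-1.571, -0.001, -1.751]
force: [0.5, 0.1, -3.4]
width: 13.0
clock: 20.85
eef_pos: [524.3, 164.5, 49.5]
tool_rot: [-1.57, -0.001, -1.751]
force: [-0.8, -0.2, -0.5]
width: 13.0
```

```bash
python3 -m inch '[0,0,0.04,0,0,0,0, 0,0,0.04,0,0,0,0]'
```

```text
clock: 21.05
eef_pos: [524.4, 164.5, 49.5]
tool_rot: [-1.57, -0.001, -1.751]
force: [-0.5, -0.9, 5.8]
width: 13.4
```

Seated: flat on the deck, then 9 N on the next step. I ease off and open.

```bash
python3 -m inch '[0,0,-0.05,0,0,0,0, 0,0,-0.05,0,0,0,0]'
python3 -m inch '[0.15,0,0,0,0,0,0, 0.25,0,0,0,0,0,0, 0.4,0,0,0,0,0,0, 0.5,0,0,0,0,0,0, 0.5,0,0,0,0,0,0, 0.5,0,0,0,0,0,0]'
```

```text
clock: 21.25
eef_pos: [524.3, 164.5, 49.5]
tool_rot: [-1.57, -0.001, -1.751]
force: [0.2, -0.3, 3.0]
width: 12.9
clock: 21.85
eef_pos: [524.1, 164.5, 49.3]
tool_rot: [-1.571, -0.001, -1.751]
force: [-0.7, -1.4, -0.0]
width: 42.5
```

```bash
python3 -m inch '[0.5,0,-0.5,0,0,0,0, 0.5,0,-1.5,0,0,0,0, 0.5,0,-3,0,0,0,0, 0.5,0,-5,0,0,0,0, 0.5,0,-8,0,0,0,0, 0.5,0,-11,0,0,0,0, 0.5,0,-13,0,0,0,0, 0.5,0,-14,0,0,0,0, 0.5,0,-14,0,0,0,0]'
python3 - <<'E'
from h import *
pic('f1',[('top',155,140,70,120,5),('side',165,205,105,100,4.2)])
st()
E
```

```text
clock: 22.75
eef_pos: [525.0, 164.9, 191.1]
tool_rot: [-1.568, 0.001, -1.751]
force: [-0.1, -0.2, 0.5]
width: 42.9
t 22.85 p [523.7 164.4 188.9] rot [-1.5713e+00 -1.2000e-03 -1.7512e+00] F [-0.2  0.6 -1.2] M [-0.07  0.01  0.01] w 42.4 q [-0.25  0.54 -0.16  1.84  0.12  0.77 -0.65]
```

View pics/f1.png

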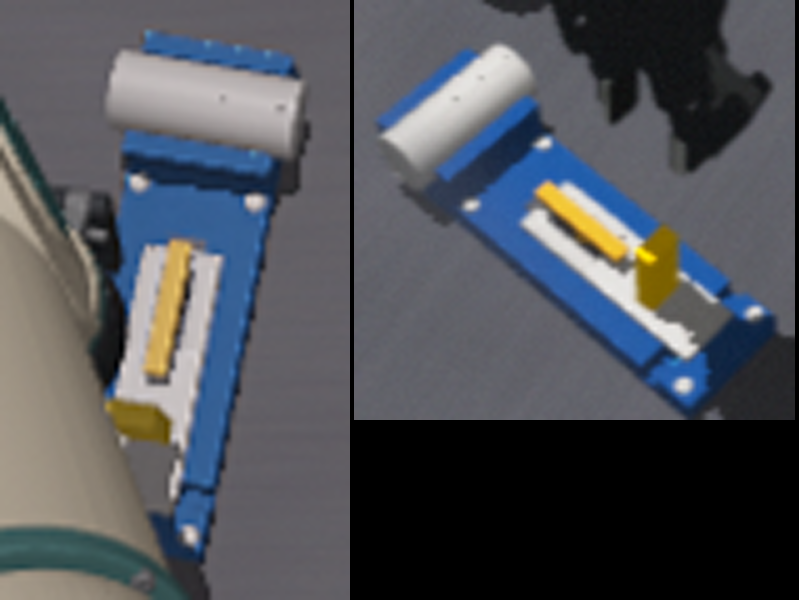

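The plate lies on the jig under both arms and the gripper is clear. I check its pose against the jig from both views.

```bash
python3 - <<'E'
import cv2
from h import *
i=cv2.imread('pics/f1_side_full.png');cv2.imwrite('pics/f2.png',cv2.resize(i[235:295,198:265],None,fx=10,fy=10,interpolation=cv2.INTER_CUBIC))
E
```

```text
(no output)
```

View pics/f2.png

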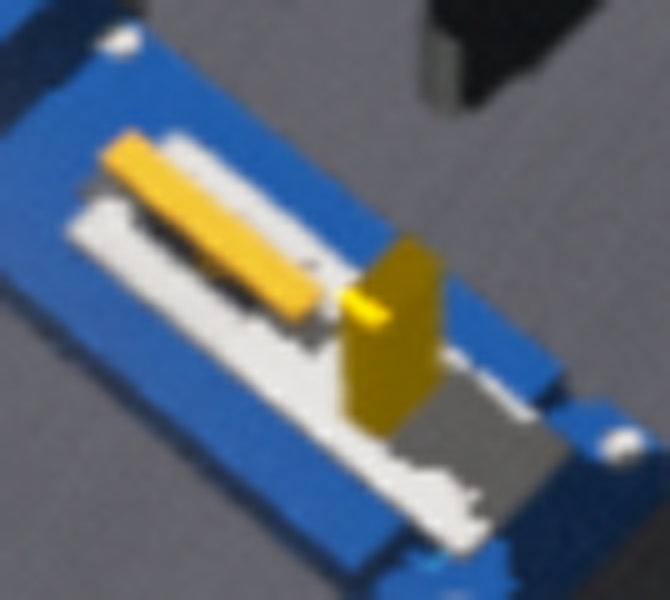

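```bash
python3 - <<'E'
from h import *
S=lambda u,v:('side',crop(u,v,10,198,235));T=lambda u,v:('top',crop(u,v,5,155,140))
ob=[S(66,230)+((32,21,23),),S(178,130)+((32,-21,23),),S(568,448)+((-109,-21,23),),S(460,552)+((-109,21,23),),T(145,246)+((32,21,23),),T(222,256)+((32,-21,23),)]
s=fit(ob,[588,153,-.18]);d=s.x[:2]-np.array([588.5,153.2]);c,n=np.cos(-.186),np.sin(-.186)
print(s.x.round(3),s.fun.reshape(-1,2).round(2).tolist(),'jig frame',c*d[0]+n*d[1],-n*d[0]+c*d[1])
st()
E
```

```text
[ 5.88823e+02  1.52959e+02 -1.82000e-01] [[-0.25, 0.06], [-0.25, 0.03], [0.24, -0.3], [-0.01, 0.52], [0.26, -0.17], [0.14, 0.26]] jig frame 0.36205005020420894 -0.1772486149894974
t 22.85 p [523.7 164.4 188.9] rot [-1.5713e+00 -1.2000e-03 -1.7512e+00] F [-0.2  0.6 -1.2] M [-0.07  0.01  0.01] w 42.4 q [-0.25  0.54 -0.16  1.84  0.12  0.77 -0.65]
```

The plate fits flat at deck height, within 0.4 mm of the jig's pose. Handing in.

```bash
python3 - <<'E'
from cell import finish_job
print(finish_job())
E
```

```text
the job is handed in; nothing more can be done
None
```

The jig is locked with the smallest latch plate, and the job was handed in at 22.9 s. The hand-in reports no verdict.

**What I did:** I took the plate off the brown block by its handle and tilted it 30° nose-down. I felt the deck with the nose, hooked the eye under the far arm and drew it back until it met the shank. Then I levelled it through the near arm, slid it forward about 19 mm, lowered the rib into the groove and let go.

**Forces:** Every force I read after a move was small. The largest press was about 9 N on the deck when the plate seated, and about 3 N against the shank.

**Last checks:**
- **Plate pose:** Measured in both cameras, the plate is about 0.4 mm along and 0.2 mm across from the deck point. It fits a flat plate at deck height to about 0.5 px.
- **Stud:** Both arms of the head lie over the plate. By feel the stud is shifted about -3 mm; the pictures had suggested about -2 mm.
- **Gripper:** It is open and about 140 mm above where it let go.
- **Camera disagreement:** While the plate was held, its outline differed from the predicted one by up to about 2 px in the side view. It did not affect the fit.
- **Not checked:** I did not measure the spray can, magnet, cup and brush again at the end. The arm's path was planned clear of them, and I noticed no sign of touching them.

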